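Snap the lid of a round sensor housing shut, clip by clip

ROBOT

A 6-joint arm with a two-finger parallel gripper is mounted at the origin on the work surface. World frame = base frame: x ahead of the robot, y to its left, z up, the work surface at z = 0. Lengths are in m, angles in rad, forces in N, time in s.
With the tool pointing down it reaches from about 0.3 to 0.875 m from the base axis. Payload 6.4 kg.
Tool frame: the origin (TCP) lies midway between the tips of the shut fingers; the grasp point (between the pads) lies ctrl.grip_point_offset behind it (ctrl.grip_point_offset is the distance from the TCP to the grasp point, in m); z points along the fingers, y is the direction in which the jaws open and shut (so a half turn about z gives the same grasp; the last joint's range is limited). The gripper opens to 85 mm and grips with 20 to 120 N. Pads are 22 mm wide; open, the fingers measure 114 mm over their backs; the gripper's body (76 mm by 85 mm) begins 54 mm behind the grasp point. The pads swing forward as they close: fully open they stand 13 mm farther back than shut.
Start: joints at [-1.414, 0.181, 1.607, -0, 1.354, -0.206], TCP at [0.204, -0.538, 0.231] pointing down, gripper open.
Joint ranges: [-2.99, 2.99], [-0.89, 2.07], [0.3, 2.58], [-1.14, 4.28], [0, 2.63], [-3.12, 3.12]. Speed limits (rad/s): [2.57, 2.57, 3.01, 3.14, 3.14, 3.14].

INTERFACE

Orientations are given as a unit quaternion [w, x, y, z].
In Python, from bench import ctrl, viewer gives the robot as it stands.
- The arm moves only by the shell command python3 -m handwheel 'ROWS' [OPENING]. ROWS is JSON, a list of rows, each an object with "travel": the shift along the tool's x, y, z as a fraction of full scale, a list of three; "dr": the turn, a rotation vector about the tool's x, y, z as a fraction of full scale, a list of three. A call has 1 to 20 rows; each row shifts and turns the pose as measured when the row begins, along the tool's axes as they then stand; what a row does not reach is not made up. Full scale, the value 1, is 150 mm for a shift and 30 degrees for a turn. A row lasts 1/12 s, in which the tool goes at most 41.7 mm and 7.16 degrees, less where a joint would pass 70% of its speed; a pose out of reach is approached as far as the arm can. A call with a number of a shift or a turn outside -1 to 1 is refused whole. A call with a gripper value outside its range is refused whole. OPENING is the opening, from -1 (shut) to 1 (fully open), set as the call begins (- or left out, the last holds). The fingers move at their own pace and stop on an object; the grip force is fixed at half the most. Time passes only in rows, so rows that do not move let the fingers close. It gives the time, the measured TCP pose, the force and the opening at its end, in the units of the state.
- ctrl.get_obs(): the state, without advancing time (a new reading comes with each control period).
- viewer.camera(name): name is "scene" or "top"; returns the picture (400x640x3 uint8, red, green, blue); there is no depth.
- viewer.get_calibration(name): a dict with "camera_matrix" (3x3 intrinsics, pixels), "R" (3x3) and "t" (3): a world point X has camera coordinates R X + t. Camera axes: x right, y down, z forward; pixel columns grow to the right and rows downward; lengths in m; the calibration is good to about 2 mm. A picture is of the moment at which its call begins. get_calibration takes no time and is no camera call.
- ctrl.hand_in(): hands the job in, once; it reports no verdict.
The state is a dict: "time_s": time; "q": joint angles; "dq": joint speeds; "joint_efforts": joint torques, N m; "eef_pos": TCP position; "eef_rot": TCP orientation; "wrist_force": force on the tool from outside, world axes, zero at the start; "torque": the same for the moment, N m; "opening": opening from 0.0 (shut) to 1.0 (fully open).
Only numpy, scipy, OpenCV 4.12 (cv2) and the standard library are available. Lean on these libraries where they do the work, as an engineer would, in place of code of your own. Each camera call takes 0.05 s, during which the arm holds its last target. There are 200 camera calls.

TASK

The lid of the round sensor housing on the soldering bench is only lying on its clips. Go round its rim and press down on the three orange pads one at a time, in any order, until each section has clicked shut and the whole lid sits home on the housing. Press it with the fingertips only and do not lift it, and leave everything else on the bench where it is.

Things in the scene. Friction and masses are not known exactly. Their poses are not given: they have to be found in the camera images.
- housing: the lower half of a round plastic sensor housing, blue-grey, 129 mm across, standing fixed on the bench. Origin: centre of its underside on the bench; z up. Its rim is 33 mm high. Three sprung catches sit inside the wall at 0, 120 and 240 degrees about z from its x axis
- lid: loose off-white lid, 135 mm across (flat top 120 mm), 160 g; dark grille and green lamp in the middle. Origin: on its axis, 8 mm under its flat top; z up. It starts level and centred on the catches, origin 44 mm above the bench; fully home: 36 mm. Its red inner lip shows under the edge where it is not home. Pressed at one pad, that side goes down and the lid tilts up to 6 degrees till the others click
- pad0 (a point): top of orange thumb pad 0 on the lid (17 mm disc domed 2.5 mm above the lid; a second orange mark on the bevel outside it), 50 mm from the centre at 0 deg about z from the lid's x axis, by a clip. 54.5 mm above the bench at the start, 46.5 mm fully home, up to 47 mm while others are still up. About 12 to 15 N clicks it, after some 2 to 4 mm of travel; then it snaps down, stays, and stops hard
- pad1 (a point): top of orange thumb pad 1 on the lid (17 mm disc domed 2.5 mm above the lid; a second orange mark on the bevel outside it), 50 mm from the centre at 120 deg about z from the lid's x axis, by a clip. 54.5 mm above the bench at the start, 46.5 mm fully home, up to 47 mm while others are still up. About 12 to 15 N clicks it, after some 2 to 4 mm of travel; then it snaps down, stays, and stops hard
- pad2 (a point): top of orange thumb pad 2 on the lid (17 mm disc domed 2.5 mm above the lid; a second orange mark on the bevel outside it), 50 mm from the centre at 240 deg about z from the lid's x axis, by a clip. 54.5 mm above the bench at the start, 46.5 mm fully home, up to 47 mm while others are still up. About 12 to 15 N clicks it, after some 2 to 4 mm of travel; then it snaps down, stays, and stops hard
- battery: bystander: a 9 V block battery standing upright, grey with a green band, 27 x 18 x 46 mm tall (terminals 2 mm more); origin at the centre of its underside; stands close to the housing
- tape: bystander: a blue roll of tape lying flat, 60 mm across, 19 mm high; origin at the centre of its underside; lies close to the housing
- screwdriver: bystander: a screwdriver with a yellow handle lying flat, 150 mm long along its x axis, under 30 mm high; lies close to the housing
- cutters: bystander: side cutters with red handles lying flat, about 150 mm long along x, 14 mm high; origin near the pivot
- solder_reel: bystander: a white reel of solder, 54 mm across, 30 mm high; origin at the centre of its underside
- tip_cleaner: bystander: a steel pot of brass wool, 72 mm across, 48 mm high; origin at the centre of its underside
- paper_cup: bystander: an off-white drinking cup, 80 mm across, 95 mm high; origin at the centre of its underside
- flux_tin: bystander: a yellow tin with a red disc on top, 55 mm across, 22 mm high; origin at the centre of its underside
Not all that is in view belongs to the job. Of the things like the housing, leave any that is yellow; of the rest the smaller one is meant. There is more than one size of the lid; the job needs the larger.

How it is judged:
By the outcome, as a careful person would: the job done as asked, in the order asked, and still so for the second after the job is handed in, with the robot touching nothing.
It also fails if it takes over 42 s, if anything falls off the work surface, if the arm or the gripper's body presses on something with over 40 N, if the wrist force passes 120 N, or if a joint passes its speed limit or range.

## Working session

There is one attempt and no reset: what is moved stays moved. The work goes in short steps, Python scripts to look and compute and a shell command to move; the robot and the scene stay as the last step left them, time stands still between calls to the robot, and variables do not carry over. Pictures are saved under pics/ and viewed, about 8 in all and at most 12, crops included, and the job is handed in when it is done.

```bash
mkdir -p pics; python3 - <<'E'
from bench import ctrl, viewer
import cv2,numpy as np
for n in("scene","top"):
    im=viewer.camera(n); cv2.imwrite(f"pics/{n}0.png",im[:,:,::-1]); c=viewer.get_calibration(n)
    R,t=np.array(c["R"]),np.array(c["t"]);print(n,c["camera_matrix"],-R.T@t)
o=ctrl.get_obs();print(o)
E
```

```text
scene [[445.82754045   0.         320.78902607]
 [  0.         445.82754045 193.82983039]
 [  0.           0.           1.        ]] [1.5340916  0.17928466 0.87161933]
top [[393.07367961   0.         319.92255636]
 [  0.         393.07367961 203.70189598]
 [  0.           0.           1.        ]] [0.42341613 0.01406871 1.05337611]
{'time_s': 0.1, 'q': array([-1.41427944e+00,  1.81485800e-01,  1.60788948e+00,  8.34343132e-06,
        1.35381064e+00, -2.06321796e-01]), 'dq': array([ 0.00012546,  0.00031951, -0.00331988, -0.00012999, -0.00040248,
       -0.00178276]), 'joint_efforts': array([ 2.89081445e-04, -4.45879591e+01, -3.52237272e+01, -2.83964200e-04,
        4.15983814e-03,  1.59163545e-05]), 'eef_pos': array([ 0.20401337, -0.53706502,  0.23047249]), 'eef_rot': array([-7.96283630e-04,  9.83588449e-01,  1.80424858e-01,  2.39079570e-05]), 'wrist_force': array([ 1.02267916, -0.48144981,  0.17016718]), 'torque': array([-0.00740168,  0.01674328, -0.00825899]), 'opening': 0.9980664930573544}
```

View pics/top0.png

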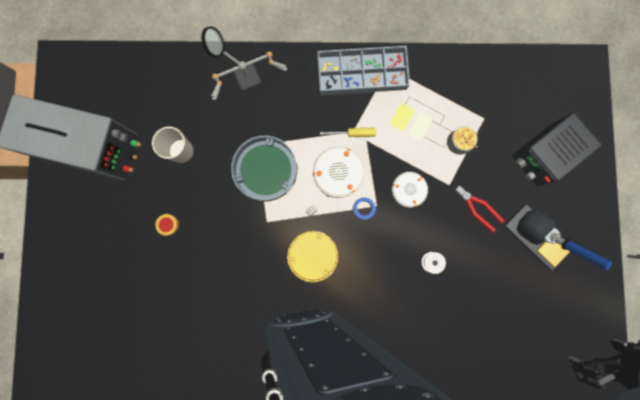

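View pics/scene0.png

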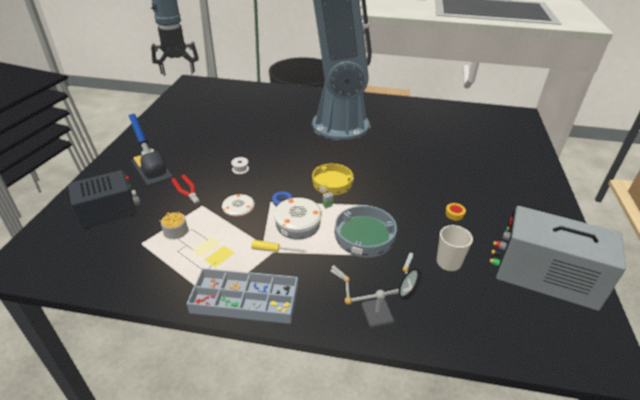

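Candidates in the top view: the large lid on the small housing (339,172), the small lid lying on the bench (410,190), the larger open blue-grey housing (264,168) and the yellow housing (313,257). I choose (339,172) and will check it with pad positions and a crop.

```bash
cat > h.py <<'E'
from bench import ctrl, viewer
import cv2,numpy as np
def ray(n,uv,z):
    c=viewer.get_calibration(n);K,R,t=[np.array(c[k]) for k in("camera_matrix","R","t")]
    C=-R.T@t; d=R.T@np.linalg.inv(K)@np.array([uv[0],uv[1],1.]); return C+d*(z-C[2])/d[2]
def orange(im,box):
    x0,y0,x1,y1=box; h=cv2.cvtColor(im,cv2.COLOR_RGB2HSV)[y0:y1,x0:x1]
    m=cv2.inRange(h,(3,130,120),(18,255,255)); n,l,s,c=cv2.connectedComponentsWithStats(m)
    return [(s[i,4],c[i]+[x0,y0]) for i in range(1,n) if s[i,4]>2]
def pix(n,X):
    c=viewer.get_calibration(n);p=np.array(c["camera_matrix"])@(np.array(c["R"])@X+c["t"]);return p[:2]/p[2]
E
python3 - <<'E'
from h import *
a={n:cv2.cvtColor(cv2.imread(f"pics/{n}0.png"),cv2.COLOR_BGR2RGB) for n in("top","scene")}
for n,b in(("top",(308,140,370,205)),("scene",(268,192,328,245))):
    print(n)
    for s,c in orange(a[n],b): print(s,c.round(1),ray(n,c,.0535).round(4))
im=a["top"]
m=cv2.inRange(cv2.cvtColor(im,cv2.COLOR_RGB2HSV),(0,0,0),(180,255,255))
A=cv2.resize(a["top"][120:230,220:440],None,fx=3.6,fy=3.6,interpolation=2)
B=cv2.resize(a["scene"][185:260,215:350],None,fx=4.2,fy=4.2,interpolation=2)[:290]
B=cv2.copyMakeBorder(B,0,0,0,A.shape[1]-B.shape[1],0);print(A.shape,B.shape)
cv2.imwrite("pics/c1.png",np.vstack([A[:305],B])[:,:,::-1])
E
```

```text
top
12 [346.  153.5] [ 0.6477 -0.0582  0.0535]
14 [318.6 172.8] [0.5969 0.0124 0.0535]
13 [349.6 186.6] [ 0.5614 -0.0672  0.0535]
scene
7 [290.3 200.6] [ 0.565  -0.0683  0.0535]
6 [315.2 212.2] [0.6011 0.0118 0.0535]
7 [286.7 220.6] [ 0.6512 -0.058   0.0535]
(396, 792, 3) (290, 792, 3)
```

View pics/c1.png

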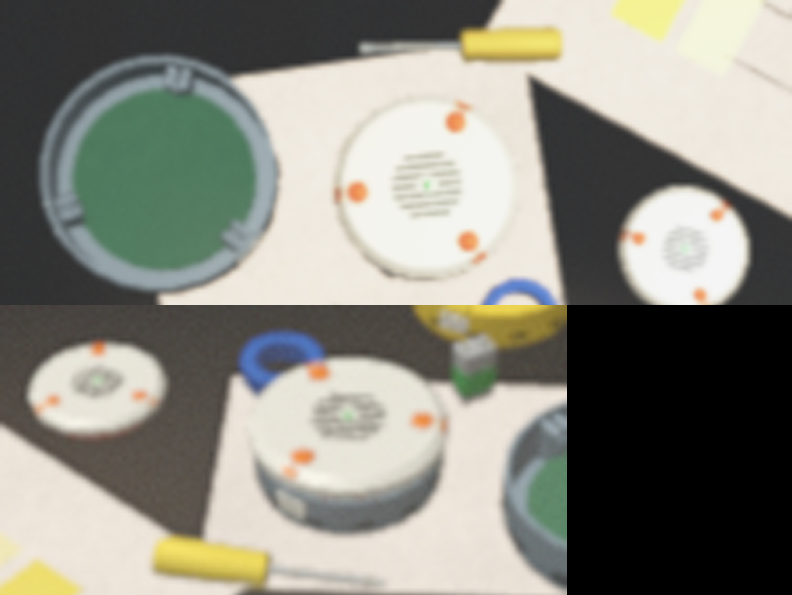

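The crop shows the large off-white lid at (339,172) sitting on the small blue-grey housing, with the battery, tape and screwdriver nearby. The two views agree within 4 mm. The pads are at A (0.650,-0.058), B (0.599,0.012) and C (0.563,-0.068), and each is 50–51 mm from the centre as it should be. I'll go above C first with the fingers shut.

```bash
python3 -m handwheel '[{"travel":[0.22,-0.135,0],"dr":[0,0,0]},{"travel":[0.22,-0.135,0],"dr":[0,0,0]},{"travel":[0.22,-0.135,0],"dr":[0,0,0]},{"travel":[0.22,-0.135,0],"dr":[0,0,0]},{"travel":[0.22,-0.135,0],"dr":[0,0,0]},{"travel":[0.22,-0.135,0],"dr":[0,0,0]},{"travel":[0.22,-0.135,0],"dr":[0,0,0]},{"travel":[0.22,-0.135,0],"dr":[0,0,0]},{"travel":[0.22,-0.135,0],"dr":[0,0,0]},{"travel":[0.22,-0.135,0],"dr":[0,0,0]},{"travel":[0.22,-0.135,0],"dr":[0,0,0]},{"travel":[0.22,-0.135,0],"dr":[0,0,0]}]' -1
cat >> h.py <<'E'
def go(X):
    from scipy.spatial.transform import Rotation as Ro
    o=ctrl.get_obs();q=o["eef_rot"];r=Ro.from_quat([q[1],q[2],q[3],q[0]])
    print("t",round(o["time_s"],2),"pos",o["eef_pos"].round(4),"F",o["wrist_force"].round(1),"open",round(o["opening"],2),"zaxis",r.as_matrix()[:,2].round(3),"xaxis",r.as_matrix()[:,0].round(3))
    print("travel total",(r.inv().apply(np.array(X)-o["eef_pos"])/.15).round(3))
E
python3 -c "
from h import *
go([.563,-.068,.10])"
```

```text
time_s: 1.1
eef_pos: [0.4937, -0.1581, 0.226]
eef_rot: [-0.003, 0.985, 0.173, -0.002]
wrist_force: [1.4, -0.9, 0.2]
opening: 0.001
t 1.1 pos [ 0.4937 -0.1581  0.226 ] F [ 1.4 -0.9  0.2] open 0.0 zaxis [-0.005  0.005 -1.   ] xaxis [ 0.94   0.341 -0.003]
travel total [ 0.641 -0.402  0.841]
```

```bash
python3 -m handwheel '[{"travel":[0.16,-0.1,0.18],"dr":[0,0,0]},{"travel":[0.16,-0.1,0.18],"dr":[0,0,0]},{"travel":[0.16,-0.1,0.18],"dr":[0,0,0]},{"travel":[0.13,-0.08,0.18],"dr":[0,0,0]},{"travel":[0,0,0],"dr":[0,0,0]}]'
python3 - <<'E'
from h import *
go([.563,-.068,.07])
a=viewer.camera("scene");b=viewer.camera("top")
A=cv2.resize(a[130:260,220:370],None,fx=4,fy=4,interpolation=2)
cv2.imwrite("pics/c2.png",A[:,:,::-1])
E
```

```text
time_s: 1.52
eef_pos: [0.5669, -0.0619, 0.1155]
eef_rot: [-0.002, 0.984, 0.177, 0.001]
wrist_force: [-2.0, -0.5, -0.3]
opening: 0.009
t 1.52 pos [ 0.5669 -0.0619  0.1155] F [-2.  -0.5 -0.3] open 0.01 zaxis [ 0.001  0.004 -1.   ] xaxis [0.937 0.348 0.003]
travel total [-0.04   0.03   0.303]
```

View pics/c2.png

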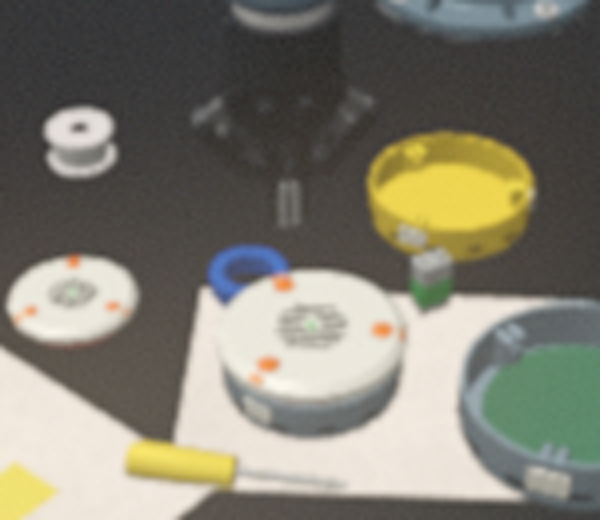

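The fingertips (crop 289,226) hang above pad C (284,284), clear of everything. I'll correct sideways and descend to 0.06.

```bash
python3 -m handwheel '[{"travel":[-0.03,0.025,0.1],"dr":[0,0,0]},{"travel":[-0.01,0.005,0.1],"dr":[0,0,0]},{"travel":[0,0,0.1],"dr":[0,0,0]},{"travel":[0,0,0.05],"dr":[0,0,0]},{"travel":[0,0,0],"dr":[0,0,0]}]'
python3 - <<'E'
from h import *
go([.563,-.068,.0545])
a=viewer.camera("scene")
A=cv2.resize(a[150:250,240:350],None,fx=5,fy=5,interpolation=2)
cv2.imwrite("pics/c3.png",A[:,:,::-1])
E
```

```text
time_s: 2.03
eef_pos: [0.5678, -0.0784, 0.0746]
eef_rot: [0.004, 0.985, 0.175, 0.008]
wrist_force: [-0.7, 0.8, -0.5]
opening: -0.002
t 2.03 pos [ 0.5678 -0.0784  0.0746] F [-0.7  0.8 -0.5] open -0.0 zaxis [ 0.018 -0.006 -1.   ] xaxis [0.939 0.344 0.015]
travel total [-0.008 -0.078  0.133]
```

View pics/c3.png

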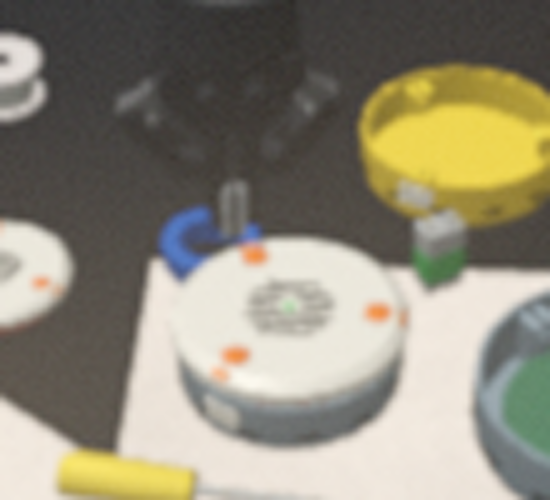

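The tip (crop 232,235) has drifted about 10 mm beyond and to the left of the pad (254,255), which agrees with the measured pose. I'll correct at this height before descending.

```bash
python3 -m handwheel '[{"travel":[-0.01,-0.075,0],"dr":[0,0,0]},{"travel":[0,0,0],"dr":[0,0,0]},{"travel":[0,0,0],"dr":[0,0,0]}]'
python3 -c "
from h import *
go([.563,-.068,.0545])"
python3 -m handwheel '[{"travel":[0,0,0],"dr":[0,0,0]},{"travel":[0,0,0],"dr":[0,0,0]},{"travel":[0,0,0],"dr":[0,0,0]}]'
python3 -c "
from h import *
go([.563,-.068,.0545])"
```

```text
time_s: 2.33
eef_pos: [0.5643, -0.0697, 0.0791]
eef_rot: [0.006, 0.985, 0.174, 0.011]
wrist_force: [0.2, 0.1, 1.1]
opening: -0.002
t 2.33 pos [ 0.5643 -0.0697  0.0791] F [0.2 0.1 1.1] open -0.0 zaxis [ 0.024 -0.008 -1.   ] xaxis [0.939 0.342 0.02 ]
travel total [-0.007 -0.016  0.164]
time_s: 2.58
eef_pos: [0.5654, -0.0695, 0.0813]
eef_rot: [0.007, 0.985, 0.174, 0.013]
wrist_force: [-0.3, -0.1, -0.3]
opening: 0.002
t 2.58 pos [ 0.5654 -0.0695  0.0813] F [-0.3 -0.1 -0.3] open 0.0 zaxis [ 0.027 -0.009 -1.   ] xaxis [0.939 0.343 0.022]
travel total [-0.016 -0.018  0.178]
```

```bash
cat >> h.py <<'E'
    d=r.inv().apply([0,0,-1.]);print("dr",(np.degrees([-d[1],d[0]])/30).round(3))
E
python3 -m handwheel '[{"travel":[-0.015,-0.015,0.06],"dr":[0.035,-0.04,0]},{"travel":[0,0,0.06],"dr":[0,0,0]},{"travel":[0,0,0.02],"dr":[0,0,0]}]'
python3 -c "
from h import *
go([.563,-.068,.0545])"
```

```text
time_s: 2.83
eef_pos: [0.5637, -0.0683, 0.06]
eef_rot: [-0.0, 0.985, 0.174, 0.001]
wrist_force: [0.0, 0.4, -0.1]
opening: 0.001
t 2.83 pos [ 0.5637 -0.0683  0.06  ] F [ 0.   0.4 -0.1] open 0.0 zaxis [ 0.001  0.001 -1.   ] xaxis [0.939 0.344 0.002]
travel total [-0.004 -0.004  0.036]
dr [-0.    -0.003]
```

```bash
python3 -m handwheel '[{"travel":[0,0,0.03],"dr":[0,0,0]},{"travel":[0,0,0.02],"dr":[0,0,0]}]'; python3 -m handwheel '[{"travel":[0,0,0.02],"dr":[0,0,0]}]' ;python3 -m handwheel '[{"travel":[0,0,0.02],"dr":[0,0,0]}]' 
python3 -c "
from h import *
go([.563,-.068,.0465])"
```

```text
time_s: 3.0
eef_pos: [0.5634, -0.0686, 0.0508]
eef_rot: [-0.0, 0.985, 0.174, -0.0]
wrist_force: [-2.4, -0.4, 4.5]
opening: -0.001
time_s: 3.08
eef_pos: [0.5632, -0.0687, 0.0471]
eef_rot: [-0.0, 0.985, 0.174, -0.0]
wrist_force: [0.8, 0.1, -0.2]
opening: -0.001
time_s: 3.17
eef_pos: [0.564, -0.069, 0.0457]
eef_rot: [-0.0, 0.985, 0.175, -0.0]
wrist_force: [-10.7, 2.2, 41.0]
opening: -0.001
t 3.17 pos [ 0.564  -0.069   0.0457] F [-10.7   2.2  41. ] open -0.0 zaxis [-0.  0. -1.] xaxis [ 0.939  0.344 -0.   ]
travel total [-0.004 -0.009 -0.005]
dr [-0.001  0.   ]
```

The force dropped as the pad snapped down, then rose to 41 N at z=0.0457, which looks like a click followed by the hard stop. I'll lift straight up and take a look.

```bash
python3 -m handwheel '[{"travel":[0,0,-0.08],"dr":[0,0,0]},{"travel":[0,0,-0.1],"dr":[0,0,0]},{"travel":[0,0,0],"dr":[0,0,0]}]'
python3 - <<'E'
from h import *
go([.599,.012,.075])
a=viewer.camera("scene")
cv2.imwrite("pics/c4.png",cv2.resize(a[150:250,240:350],None,fx=5,fy=5,interpolation=2)[:,:,::-1])
E
```

```text
time_s: 3.42
eef_pos: [0.5639, -0.0691, 0.0725]
eef_rot: [-0.001, 0.985, 0.174, -0.001]
wrist_force: [2.0, 0.2, 0.3]
opening: 0.002
t 3.42 pos [ 0.5639 -0.0691  0.0725] F [2.  0.2 0.3] open 0.0 zaxis [-0.001  0.001 -1.   ] xaxis [ 0.939  0.343 -0.001]
travel total [ 0.406 -0.427 -0.016]
dr [-0.002  0.002]
```

View pics/c4.png

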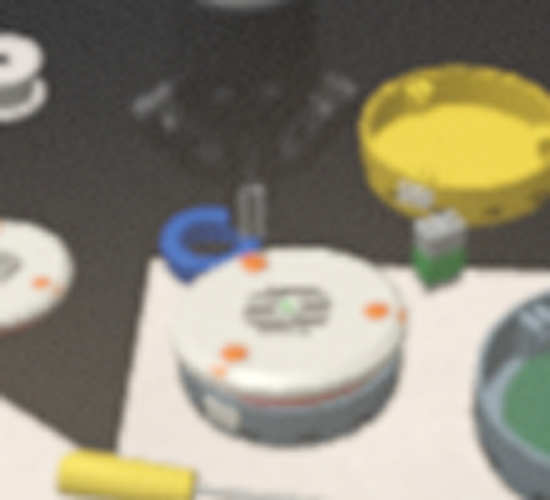

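The lid's far edge is down: pad C has gone from (254,255) to (254,263), and the red lip shows on the near side. Next is pad B.

```bash
python3 -m handwheel '[{"travel":[0.1,-0.1,-0.01],"dr":[0,0,0]},{"travel":[0.1,-0.11,0],"dr":[0,0,0]},{"travel":[0.1,-0.11,0],"dr":[0,0,0]},{"travel":[0.08,-0.08,0],"dr":[0,0,0]},{"travel":[0,0,0],"dr":[0,0,0]},{"travel":[0,0,0],"dr":[0,0,0]}]'
python3 -c "
from h import *
go([.599,.012,.060])"
```

```text
time_s: 3.97
eef_pos: [0.5936, 0.0097, 0.0652]
eef_rot: [-0.002, 0.985, 0.173, -0.005]
wrist_force: [-0.4, 0.2, -0.4]
opening: -0.002
t 3.97 pos [0.5936 0.0097 0.0652] F [-0.4  0.2 -0.4] open -0.0 zaxis [-0.01   0.003 -1.   ] xaxis [ 0.94   0.341 -0.009]
travel total [ 0.04  -0.002  0.034]
dr [-0.012  0.016]
```

```bash
python3 -m handwheel '[{"travel":[0.04,-0.002,0.01],"dr":[-0.01,0.016,0]},{"travel":[0,0,0.01],"dr":[0,0,0]}]'
python3 -c "
from h import *
go([.599,.012,.0545])"
```

```text
time_s: 4.13
eef_pos: [0.5983, 0.0117, 0.0603]
eef_rot: [-0.001, 0.985, 0.173, -0.001]
wrist_force: [-0.2, 0.1, 0.2]
opening: -0.003
t 4.13 pos [0.5983 0.0117 0.0603] F [-0.2  0.1  0.2] open -0.0 zaxis [-0.002  0.001 -1.   ] xaxis [ 0.94   0.341 -0.001]
travel total [ 0.005 -0.     0.039]
dr [-0.003  0.003]
```

```bash
python3 -m handwheel '[{"travel":[0.003,0,0.03],"dr":[0,0,0]},{"travel":[0,0,0.02],"dr":[0,0,0]}]'; python3 -m handwheel '[{"travel":[0,0,0.02],"dr":[0,0,0]}]' ;python3 -m handwheel '[{"travel":[0,0,0.02],"dr":[0,0,0]}]' 
python3 -c "
from h import *
go([.599,.012,.0465])"
```

```text
time_s: 4.3
eef_pos: [0.5989, 0.0111, 0.0524]
eef_rot: [-0.001, 0.985, 0.172, -0.0]
wrist_force: [-1.7, 5.2, 10.7]
opening: 0.0
time_s: 4.38
eef_pos: [0.5992, 0.0111, 0.0496]
eef_rot: [-0.001, 0.985, 0.172, 0.0]
wrist_force: [-0.6, 0.9, 0.3]
opening: -0.001
time_s: 4.47
eef_pos: [0.5992, 0.0106, 0.0465]
eef_rot: [-0.001, 0.985, 0.171, 0.0]
wrist_force: [-0.1, 1.8, 13.5]
opening: 0.001
t 4.47 pos [0.5992 0.0106 0.0465] F [-0.1  1.8 13.5] open 0.0 zaxis [-0.     0.002 -1.   ] xaxis [0.941 0.338 0.001]
travel total [ 0.002 -0.009 -0.   ]
dr [-0.004 -0.001]
```

```bash
python3 -m handwheel '[{"travel":[0,0,0.017],"dr":[0,0,0]}]'; python3 -m handwheel '[{"travel":[0,0,-0.08],"dr":[0,0,0]},{"travel":[0,0,-0.08],"dr":[0,0,0]},{"travel":[0,0,0],"dr":[0,0,0]}]'
python3 -c "
from h import *
go([.6495,-.058,.07])"
```

```text
time_s: 4.55
eef_pos: [0.5997, 0.0105, 0.0457]
eef_rot: [-0.001, 0.985, 0.171, 0.0]
wrist_force: [-11.9, 4.2, 35.1]
opening: 0.002
time_s: 4.8
eef_pos: [0.5994, 0.0092, 0.0707]
eef_rot: [-0.001, 0.985, 0.17, 0.0]
wrist_force: [0.2, -0.4, -0.2]
opening: 0.001
t 4.8 pos [0.5994 0.0092 0.0707] F [ 0.2 -0.4 -0.2] open 0.0 zaxis [-0.     0.003 -1.   ] xaxis [0.942 0.336 0.001]
travel total [0.164 0.534 0.004]
dr [-0.005 -0.001]
```

Pad B shows the same pattern: a drop in force, then a hard stop at 0.0457. Next is pad A.

```bash
python3 -m handwheel '[{"travel":[0.04,0.13,0],"dr":[-0.005,0,0]},{"travel":[0.04,0.14,0],"dr":[0,0,0]},{"travel":[0.04,0.14,0],"dr":[0,0,0]},{"travel":[0.03,0.1,0],"dr":[0,0,0]},{"travel":[0,0,0],"dr":[0,0,0]},{"travel":[0,0,0],"dr":[0,0,0]}]'
python3 -c "
from h import *
go([.6495,-.058,.060])"
```

```text
time_s: 5.3
eef_pos: [0.6471, -0.0588, 0.07]
eef_rot: [0.001, 0.985, 0.17, 0.001]
wrist_force: [-0.2, -0.6, 0.0]
opening: -0.0
t 5.3 pos [ 0.6471 -0.0588  0.07  ] F [-0.2 -0.6  0. ] open -0.0 zaxis [ 0.001 -0.001 -1.   ] xaxis [0.942 0.336 0.001]
travel total [0.017 0.    0.067]
dr [ 0.003 -0.002]
```

```bash
python3 -m handwheel '[{"travel":[0.017,0,0.03],"dr":[0,0,0]},{"travel":[0,0,0.03],"dr":[0,0,0]}]'; python3 -m handwheel '[{"travel":[0,0,0.03],"dr":[0,0,0]},{"travel":[0,0,0.02],"dr":[0,0,0]}]'; python3 -m handwheel '[{"travel":[0,0,0.02],"dr":[0,0,0]}]' ;python3 -m handwheel '[{"travel":[0,0,0.02],"dr":[0,0,0]}]' 
python3 -c "
from h import *
go([.6495,-.058,.0465])"
```

```text
time_s: 5.47
eef_pos: [0.6493, -0.0576, 0.0608]
eef_rot: [0.001, 0.985, 0.17, 0.001]
wrist_force: [-0.1, -0.2, 0.0]
opening: 0.004
time_s: 5.63
eef_pos: [0.6486, -0.0563, 0.052]
eef_rot: [0.001, 0.985, 0.171, 0.0]
wrist_force: [0.3, -2.2, 7.1]
opening: -0.001
time_s: 5.72
eef_pos: [0.6492, -0.0563, 0.0494]
eef_rot: [0.001, 0.985, 0.171, 0.001]
wrist_force: [0.2, -1.0, 0.7]
opening: -0.006
time_s: 5.8
eef_pos: [0.649, -0.0558, 0.0461]
eef_rot: [0.001, 0.985, 0.172, 0.001]
wrist_force: [-1.7, -1.3, 15.2]
opening: -0.001
t 5.8 pos [ 0.649  -0.0558  0.0461] F [-1.7 -1.3 15.2] open -0.0 zaxis [ 0.003 -0.002 -1.   ] xaxis [0.941 0.338 0.002]
travel total [-0.002  0.015 -0.003]
dr [ 0.006 -0.003]
```

Now a firm final push to confirm the hard stop, then up and clear, and a look.

```bash
python3 -m handwheel '[{"travel":[0,0,0.017],"dr":[0,0,0]}]'; python3 -m handwheel '[{"travel":[0,0,-0.1],"dr":[0,0,0]},{"travel":[0,0,-0.2],"dr":[0,0,0]},{"travel":[0,0,-0.25],"dr":[0,0,0]},{"travel":[-0.1,0,-0.25],"dr":[0,0,0]},{"travel":[-0.2,0,-0.1],"dr":[0,0,0]},{"travel":[-0.25,0,0],"dr":[0,0,0]},{"travel":[-0.25,0,0],"dr":[0,0,0]},{"travel":[-0.25,0,0],"dr":[0,0,0]},{"travel":[-0.2,0,0],"dr":[0,0,0]},{"travel":[0,0,0],"dr":[0,0,0]}]'
python3 - <<'E'
from h import *
a=viewer.camera("scene");b=viewer.camera("top")
cv2.imwrite("pics/top5.png",b[:,:,::-1])
cv2.imwrite("pics/c5.png",cv2.resize(a[170:260,210:350],None,fx=5,fy=5,interpolation=2)[:,:,::-1])
for n,im,bx in(("top",b,(308,140,370,205)),("scene",a,(268,192,328,245))):
    for s,c in orange(im,bx): print(n,s,c.round(1),ray(n,c,.0455).round(4))
E
```

```text
time_s: 5.88
eef_pos: [0.6493, -0.0558, 0.0455]
eef_rot: [0.002, 0.985, 0.172, 0.001]
wrist_force: [-11.2, -0.1, 32.1]
opening: -0.001
time_s: 6.72
eef_pos: [0.4635, -0.1153, 0.1824]
eef_rot: [0.0, 0.984, 0.177, -0.002]
wrist_force: [0.2, -0.4, 0.4]
opening: -0.006
top 12 [345.8 154.3] [ 0.6473 -0.0581  0.0455]
top 13 [318.8 173.5] [0.5965 0.0119 0.0455]
top 11 [349.3 187.2] [ 0.561  -0.067   0.0455]
scene 6 [290.5 202.7] [ 0.5648 -0.0679  0.0455]
scene 6 [315.  214.5] [0.6019 0.0116 0.0455]
scene 8 [286.8 222.8] [ 0.6512 -0.0581  0.0455]
```

View pics/c5.png

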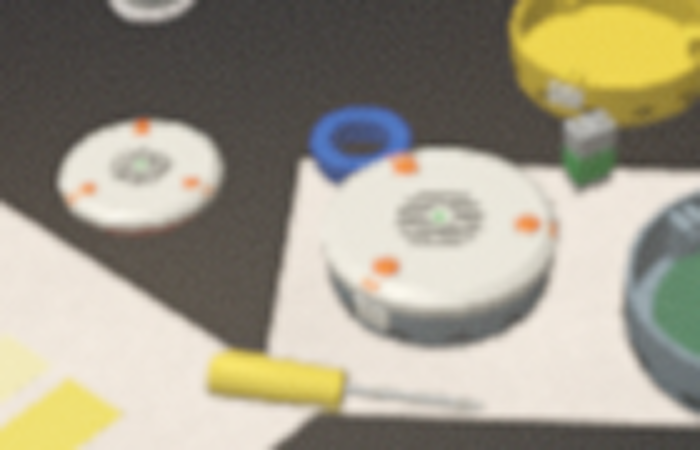

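View pics/top5.png

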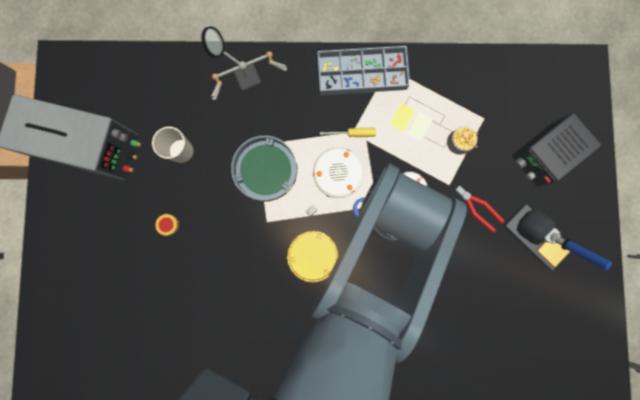

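The lid is level with no red lip visible. All three pads lie 8 mm lower at the same x,y, and the visible objects have not moved. The robot is clear, so I'll hand in.

```bash
python3 -c "
from bench import ctrl
print(ctrl.hand_in())"
```

```text
the job is handed in; nothing more can be done
None
```

All three pads of the large lid on the small blue-grey housing are clicked shut, and the job is handed in at about 7 s of the 42 s. I pressed them one at a time with the shut fingertips.

- **Clicks:** each pad showed a rise in force, a drop to about 0 N as it snapped, then a hard stop with the tips at about z = 0.0455–0.0457. The highest force reading was about 41 N vertical, at the wrist, on the first pad pressed.
- **Final pictures:** the lid is level with no red lip showing on the side the scene camera sees. Pad positions from the two views, taken at the home height, agree within about 5 mm, and the lid has not shifted sideways. Before the presses they agreed within about 4 mm, against a calibration good to about 2 mm.
- **Other objects:** everything I could see on the bench was where it started. The arm partly covered the tape and the small lid in the last top view, but both looked unmoved in the scene view.
- **One wobble:** on the first approach the tool drifted about 10 mm sideways while still 20 mm above the lid. I corrected it before touching anything.

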